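# Balance and mark a hanging planter

### The job

The planter, a wooden bar with a clay pot under each end, is to hang from a single hook: lay its bar across the knife edge of the balance jig under the wire shelf and shift it along until, let go, it stays level by itself, clear of the two rest pins. Only then press the marker arm's knob gently down so that its tip marks the bar above the edge, let the arm spring back up, and leave the planter balancing there with nothing holding it. Leave the other things on the sill where they are.

Things in the scene. Friction and masses are not known exactly. Their poses are not given: they have to be found in the camera images.
- bar_mid (a point): Planter (loose): flat wooden bar 200 mm long (x), 26 wide (y), 12 thick (z up), a clay pot fixed under each end; this point is the bar's middle, half-way up its thickness, 66 mm above the sill while it stands on its pots. Fingers can take the bar only within 52 mm of its middle. Balance point up to 27 mm from the middle, toward either pot: find it by feel or trial.
- pot_near: Clay pot under the bar, 80 mm along the bar's -x, fixed to it; 40 mm wide, from the bar's underside to 60 mm below it. Origin: on the pot's axis at the bar's half thickness. How heavy it is inside is unknown (60 to 170 g; the bar itself 60 g).
- pot_far: The like pot 80 mm along the bar's +x, also of unknown weight. With both pots the centre of mass is about 30 mm below the bar's underside: near balance on the edge the planter settles by itself, heavier end low, at about 2 degrees of tilt for each mm that it is off.
- edge (a point): Middle of the balance jig's upturned steel knife edge, 100 mm above the sill, fixed. The edge is 22 mm long, along this frame's y; the bar is to lie across it, along this frame's x (pointing away from the robot). z up.
- knife: The knife edge itself; its frame lies on the sill 100 mm under edge, axes alike.
- rests: Two rest pins 8 mm thick under the bar, 24 mm before and behind the edge along x, tops 5 mm lower than the edge: they catch an unbalanced bar at a tilt of about 0.2 rad. Frame as knife.
- jig: Jig's base board, fixed: 12 mm thick, 160 mm (x) by 170 mm (y). On its +y side, 66 to 78 mm from the edge, a wooden post 136 mm high carries the marker arm; the -y side is open below the raised arm. Frame as knife.
- marker_knob (a point): Centre of the black flat round knob, 32 mm across and 8 mm thick (level when pressed), at the free end of the marker arm; arm raised, it is 186 mm above the sill, 41 mm to the edge's -y side, 20 mm nearer the robot than the edge. Pressed straight down about 46 mm it brings the arm's round tip onto the bar exactly above the edge: that is the mark. A spring resists with 1.5 to 2.5 N and lifts the arm again when let go.
- marker (a joint): Marker arm angle, rad: 0 = raised by its spring, grows as the knob is pressed, about 0.42 with the tip on the bar. Arm: 10 mm rod hinged on the post 60 mm to the edge's +y side at 130 mm height, reaching over the edge toward -y. Raised, its tip hangs 138 mm above the sill, 26 mm above the top of a bar lying on the edge.
- rack: Fixed wire shelf over the jig; frame as knife. 6 mm wires along y at 315 mm height, from x = -45 mm (front wire) to x = 170 mm, side rails at y = +-130 mm; legs only at x = 170 mm. No room for an upright hand over the jig: lean it back toward the robot (30 degrees or more at the bar, 40 at the knob) and work under the shelf, in from the front or the -y side.
- plant_white: Bystander, leave alone: round white flowerpot with a plant, pot 72 mm wide and 70 mm high; origin at the centre of its underside.
- plant_grey: Bystander, leave alone: round grey flowerpot with a plant, pot 60 mm wide and high; origin at the centre of its underside.
- cup: Bystander, leave alone: open paper cup, 72 mm wide, 90 mm high; origin at the centre of its underside.
- jar_a: Bystander, leave alone: lidded glass jar, 48 mm wide, 65 mm high; origin at the centre of its underside.
- jar_b: Bystander, leave alone: lidded glass jar, 48 mm wide, 65 mm high; origin at the centre of its underside.
- spoon: Bystander, leave alone: wooden spoon lying on the sill, about 20 mm high, lengthwise along its x.
- saucer: Bystander, leave alone: clay saucer, 84 mm wide, 10 mm high; origin at the centre of its underside.
There are look-alikes about, which are no part of the job. There is more than one size of the part that bears bar_mid; the job needs the largest.

How it is judged:
By the outcome, as a careful person would: the job done as asked, in the order asked, and still so for the second after the job is handed in, with the robot touching nothing.
It also fails if it takes over 58 s, if anything falls off the work surface, if the arm or the gripper's body presses on something with over 40 N, if the wrist force passes 120 N, or if a joint passes its speed limit or range.

### The arm

A 6-joint arm with a two-finger parallel gripper is mounted at the origin on the work surface. World frame = base frame: x ahead of the robot, y to its left, z up, the work surface at z = 0. Lengths are in m, angles in rad, forces in N, time in s.
With the tool pointing down it reaches from about 0.3 to 0.875 m from the base axis. Payload 6.4 kg.
Tool frame: the origin (TCP) lies at the very end of the fingers, on their centre line; the grasp point (between the pads) lies 19 mm behind it; z points along the fingers, y is the line along which they close (so a half turn about z gives the same grasp; the last joint's range is limited). The gripper opens to 85 mm and grips with 20 to 120 N. Pads are 22 mm wide; open, the fingers measure 114 mm over their backs; the gripper's body (76 mm by 85 mm) begins 54 mm behind the grasp point. The pads swing forward as they close: fully open they stand 13 mm farther back than shut.
Start: joints at [1.093, 0.181, 1.607, -0, 1.354, -0.206], TCP at [0.154, 0.554, 0.231] pointing down, gripper open.
Joint ranges: [-2.99, 2.99], [-0.89, 2.07], [0.3, 2.58], [-1.14, 4.28], [0, 2.63], [-3.12, 3.12]. Speed limits (rad/s): [2.57, 2.57, 3.01, 3.14, 3.14, 3.14].

### API

Orientations are given as a unit quaternion [w, x, y, z].
In Python, from bench import ctrl, camera, calibration, order, outline_of gives the robot as it stands.
- The arm moves only by the tool move_arm, never from a script. Its argument "series" is a list that holds one entry, the list of rows, each a list of 5 numbers: the opening, from 0 (shut) to 1 (fully open), then the shift along the tool's x, y, z in mm, then the turn about the tool's z in rad. A call has exactly 10 rows; each row is the pose to reach, as a shift and turn from the pose commanded when the call began, along the tool's axes at that moment; what a row does not reach only later rows make up. A row lasts 1/12 s, in which the tool goes at most 41.7 mm and 7.16 degrees, less where a joint would pass 70% of its speed; a pose out of reach is approached as far as the arm can. A call with a gripper value outside its range is refused whole. The fingers move at their own pace and stop on an object; the grip force is fixed at half the most. Time passes only in rows, so rows that repeat a pose let the fingers close, or fill a call up. It gives the time, the measured TCP pose, the force, the opening and the grip force at its end, in the units of the state.
- ctrl.get_obs(): the state, without advancing time (a new reading comes with each control period).
- camera(name): name is "scene" or "top"; returns (picture, depth): 480x640x3 uint8, blue, green, red; 480x640 float32, m along the optical axis (not along the pixel's ray), 0 where there is no reading.
- calibration(name): a dict with "intrinsics" (3x3 intrinsics, pixels), "rvec" (rotation vector, rad) and "tvec" (3), from world to camera coordinates, as OpenCV has them. Camera axes: x right, y down, z forward; pixel columns grow to the right and rows downward; lengths in m; the calibration is good to about 2 mm. A picture is of the moment at which its call begins. calibration takes no time and is no camera call.
- order.hand_in(): hands the job in; it is judged then, once.
Trained networks look in the newest picture that a camera, given by its name, has taken for a name from the list of things; names that differ only in an ending like _2 or _b are one class to them, and where a whole thing is asked for, a point or a joint stands for the part that bears it (a point fixed in the world has none). Each returns a list of dicts, best first, with "conf" (0 to 1); they miss things now and then, are a little off and sometimes report something else, mostly with a low value. They report only what shows in the picture. A call takes as long as a camera call. They do not tell look-alikes from the thing itself.
- outline_of(target, camera): "region" (480x640 bool, what is visible of it) and "bbox" ([centre column, centre row, width, height] in pixels, round what is visible of it).
The state is a dict: "time_s": time; "q": joint angles; "dq": joint speeds; "joint_efforts": joint torques, N m; "eef_pos": TCP position; "eef_rot": TCP orientation; "wrist_force": force on the tool from outside, world axes, zero at the start; "torque": the same for the moment, N m; "opening": opening from 0.0 (shut) to 1.0 (fully open); "grasp_force": force on a finger pad.
Only numpy, scipy, OpenCV 4.12 (cv2) and the standard library are available. Lean on these libraries where they do the work, as an engineer would, in place of code of your own. Each camera call takes 0.05 s, during which the arm holds its last target. There are 200 camera calls.

## Working session

There is one attempt and no reset: what is moved stays moved. The work goes in short steps, Python scripts to look and compute and a tool call to move; the robot and the scene stay as the last step left them, time stands still between calls to the robot, and variables do not carry over. Pictures are saved under pics/ and viewed, at most 10 in all, crops included, and the job is handed in when it is done.

Besides the shell and the picture viewer there is one more tool, called after "Request:" as a command line: name --argument value ..., lists and objects as JSON in quotes. move_arm: Moves the arm, as the interface text tells. Its arguments: {"type":"object","properties":{"series":{"type":"array","items":{"type":"array","items":{"type":"array","items":{"type":"number"}}}}},"required":["series"]}

```bash
mkdir -p pics; ls; cat > h.py <<'E'
import numpy as np, cv2
from bench import ctrl, camera, calibration, order, outline_of
from scipy.spatial.transform import Rotation as R
def cal(n):
    c=calibration(n);return np.array(c["intrinsics"]),cv2.Rodrigues(np.array(c["rvec"],float))[0],np.array(c["tvec"],float).ravel()
def cloud(n,d):
    K,Rm,t=cal(n);v,u=np.mgrid[0:480,0:640]
    p=np.stack([(u-K[0,2])/K[0,0]*d,(v-K[1,2])/K[1,1]*d,d],-1)
    w=(p-t)@Rm; w[d==0]=np.nan; return w
def proj(n,P):
    K,Rm,t=cal(n);q=np.atleast_2d(P)@Rm.T+t;q=q@K.T;return q[:,:2]/q[:,2:]
def Rt():
    o=ctrl.get_obs();w,x,y,z=o["eef_rot"];return np.array(o["eef_pos"]),R.from_quat([x,y,z,w])
E
cat > a.py <<'E'
from h import *
ims=[]
for n in("scene","top"):
    im,d=camera(n);w=cloud(n,d);cv2.imwrite(f"pics/{n}0.png",im)
    K,Rm,t=cal(n);print(n,"campos",-Rm.T@t)
    for tg in("bar_mid","pot_near","jig","marker_knob","knife","rests","rack","marker"):
        for r in outline_of(tg,n)[:4]:
            m=r["region"];p=w[m];p=p[~np.isnan(p[:,0])]
            if len(p): print(tg,round(r["conf"],2),np.round(r["bbox"]),np.round(np.median(p,0),3),np.round(np.percentile(p,3,0),3),np.round(np.percentile(p,97,0),3))
E
python3 a.py
```

```text
pics
scene campos [1.13808678 0.4497492  0.80415897]
bar_mid 0.95 [295. 210.  33.  37.] [ 0.405 -0.181  0.049] [ 0.376 -0.263  0.005] [ 0.426 -0.131  0.057]
bar_mid 0.82 [351. 234.  38.  49.] [ 0.392 -0.007  0.053] [ 0.325 -0.031  0.001] [0.475 0.008 0.058]
bar_mid 0.58 [237. 246.  64.  62.] [ 0.602 -0.207  0.069] [ 0.516 -0.228  0.005] [ 0.707 -0.187  0.075]
pot_near 0.63 [307. 221.  10.  19.] [ 0.422 -0.137  0.024] [ 0.401 -0.157  0.001] [ 0.428 -0.13   0.047]
pot_near 0.58 [263. 230.  15.  27.] [ 0.537 -0.196  0.021] [ 0.519 -0.22   0.001] [ 0.545 -0.188  0.061]
pot_near 0.52 [213. 267.   8.  19.] [ 0.701 -0.212  0.02 ] [ 0.694 -0.23   0.   ] [ 0.706 -0.204  0.056]
jig 0.89 [335. 302. 102. 126.] [0.657 0.132 0.012] [0.573 0.03  0.004] [0.722 0.196 0.19 ]
marker_knob 0.45 [333. 264.  35.  55.] [0.617 0.057 0.191] [0.604 0.05  0.135] [0.646 0.154 0.195]
rests 0.34 [508. 307.  39.  46.] [0.44  0.415 0.062] [0.391 0.385 0.008] [0.457 0.445 0.091]
rack 0.62 [308. 298. 205. 249.] [0.774 0.127 0.314] [ 0.475 -0.055 -0.   ] [0.824 0.232 0.382]
top campos [ 0.51880844 -0.00520108  1.240892
[... 404 characters left out ...]
.19   0.073]
pot_near 0.53 [389. 320.  16.  19.] [ 0.423 -0.142  0.043] [ 0.398 -0.151  0.005] [ 0.427 -0.132  0.051]
pot_near 0.48 [339. 352.   1.   3.] [ 0.339 -0.02   0.049] [ 0.337 -0.02   0.046] [ 0.34  -0.02   0.051]
jig 0.57 [279. 223.  81.  76.] [0.634 0.106 0.013] [0.563 0.028 0.007] [0.715 0.186 0.193]
marker_knob 0.79 [275. 224.  54.  17.] [0.631 0.079 0.171] [0.607 0.049 0.138] [0.645 0.149 0.196]
marker_knob 0.27 [279. 223.  82.  73.] [0.634 0.106 0.012] [0.563 0.029 0.008] [0.715 0.187 0.189]
rack 0.88 [273. 173. 164. 136.] [0.751 0.116 0.316] [ 0.589 -0.044  0.005] [0.818 0.229 0.387]
marker 0.85 [277. 226.  52.  19.] [0.629 0.076 0.174] [0.607 0.047 0.139] [0.645 0.147 0.196]
```

View pics/scene0.png

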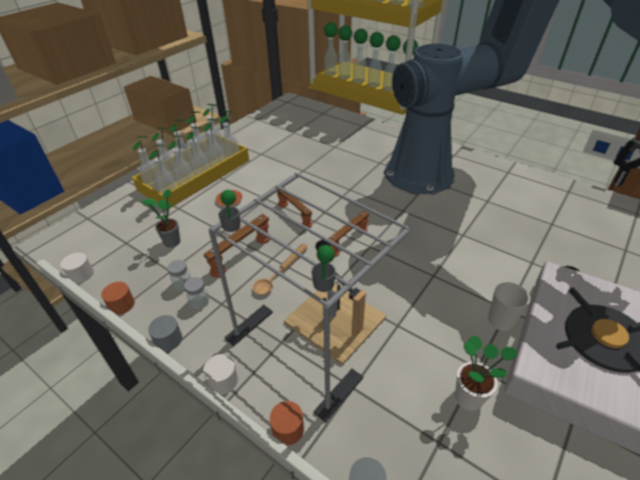

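View pics/top0.png

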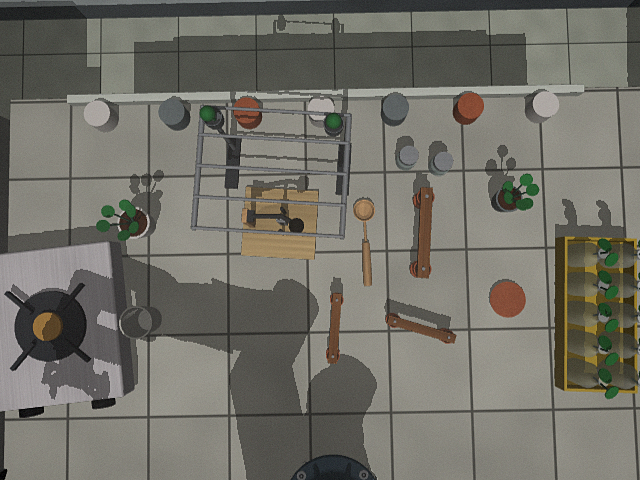

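The scene picture shows three planters: the big one is around (237,246) and the jig with its marker arm around (335,302), under the wire shelf. In the top picture the largest planter is at (422,232), the jig board at (279,223) and the knob at about (296,225). The spoon lies between them.

```bash
cat > m.py <<'E'
from h import *
im,d=camera("top");w=cloud("top",d)
def rect(m,name):
    p=w[m].astype(np.float32); r=cv2.minAreaRect(p[:,:2].copy()*1000); print(name,len(p),np.round(r[0],1),np.round(r[1],1),round(r[2],2),"z",np.round(np.median(p[:,2]),4)); return p
X,Y,Z=w[...,0],w[...,1],w[...,2]
def box(a,b,c,e,z0,z1): return (X>a)&(X<b)&(Y>c)&(Y<e)&(Z>z0)&(Z<z1)
p=rect(box(.48,.74,-.26,-.16,.067,.08),"planter top")
c=p[:,:2]-p[:,:2].mean(0);u,s,v=np.linalg.svd(c,full_matrices=False);print("axis",v[0],"mean",p.mean(0))
rect(box(.53,.76,-.0,.21,.007,.02),"board")
rect(box(.5,.9,-.1,.28,.305,.325),"rack")
rect(box(.55,.75,0.0,.2,.125,.145),"post/arm")
p=rect(box(.58,.68,0.02,.09,.178,.2),"knob");print(p.mean(0))
for z0,z1 in((.14,.15),(.15,.16),(.16,.17),(.17,.18),(.18,.19),(.19,.2)):
    q=w[box(.58,.7,0.02,.17,z0,z1)]
    if len(q):print(z0,len(q),q.mean(0),q.min(0),q.max(0))
q=w[box(.6,.7,.08,.13,.05,.11)];print("edge/pins",len(q),q.mean(0) if len(q) else 0)
# front wire
q=w[box(.56,.64,-.05,.25,.305,.325)];print("frontwire",len(q)); 
if len(q): print(np.polyfit(q[:,1],q[:,0],1))
print("sp",np.nanmin(w[outline_of("spoon","top")[0]["region"]],0),np.nanmax(w[outline_of("spoon","top")[0]["region"]],0))
o=ctrl.get_obs();print(o["eef_pos"],o["eef_rot"],o["wrist_force"],o["time_s"]);print(Rt()[1].as_matrix().round(3))
cv2.imwrite("pics/topc.png",cv2.resize(im[130:290,180:460],None,fx=2.8,fy=2.8,interpolation=cv2.INTER_CUBIC))
E
python3 m.py
```

```text
planter top 1088 [ 606.5 -215.6] [ 27.6 200. ] 85.78 z 0.0724
axis [-0.9972855   0.07363154] mean [ 0.6062094  -0.2151731   0.07239335]
board 3854 [647.3 110.5] [223.8 190.3] 2.26 z 0.012
rack 3909 [701.1  94.1] [270.4 223.7] 85.41 z 0.3165
post/arm 200 [641.  136.3] [79.5 29.4] 83.78 z 0.1357
knob 176 [617.   59.1] [29.2 26.6] 80.53 z 0.1905
[0.6164505  0.0592366  0.19011857]
0.14 56 [0.64110606 0.13364372 0.14497414] [0.63412968 0.09701633 0.1401281 ] [0.6460954  0.16351978 0.14998453]
0.15 43 [0.6393895  0.11313596 0.15451666] [0.63492566 0.09744365 0.15001268] [0.64398326 0.12497673 0.15905321]
0.16 57 [0.63710428 0.09198001 0.16454264] [0.62719199 0.07852094 0.16006896] [0.64280058 0.1073218  0.16982222]
0.17 24 [0.62913719 0.07712809 0.17266785] [0.62267571 0.07171886 0.17014917] [0.63318427 0.08621062 0.17798726]
0.18 82 [0.61673344 0.06560674 0.18687186] [0.60296628 0.05115005 0.18238275] [0.62924864 0.07361788 0.18993814]
0.19 94 [0.61620369 0.05367964 0.19295085] [0.60257984 0.04510458 0.19000107] [0.63068959 0.0690211  0.19687161]
edge/pins 67 [0.64116132 0.09822091 0.08394779]
frontwire 849
[0.02146815 0.6015995 ]
sp [ 0.49422046 -0.10896168 -0.0030294 ] [ 0.68447862 -0.06455343  0.0274831 ]
[0.15435497 0.5539158  0.23130763] [8.27188928e-06 1.35458216e-01 9.90783060e-01 1.16900787e-05] [ 0.11486872  0.11379369 -0.60154511] 1.05
[[-0.963  0.268  0.   ]
 [ 0.268  0.963  0.   ]
 [-0.     0.    -1.   ]]
```

View pics/topc.png

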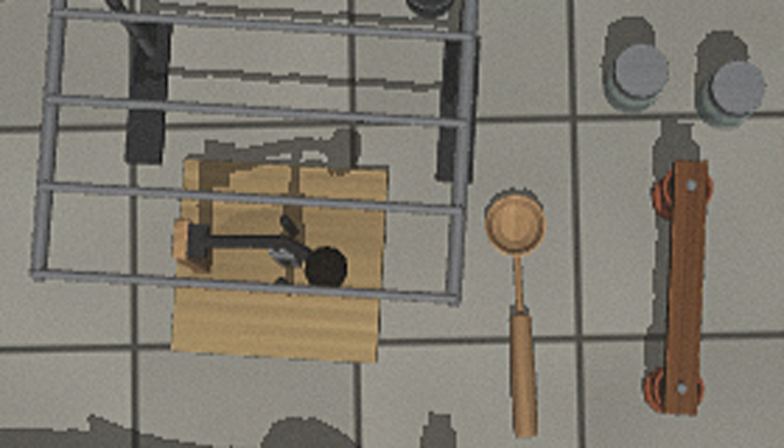

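The crop shows the jig turned about -3.4° (its front board edge runs from (172,350) to (378,362)). The knob is at (326,266), just behind the front wire, and the large planter's bar runs from (690,165) to (682,410). The row format has no tilt, so I'll find out how poses out of reach behave while I travel.

Request:
move_arm --series '[[[1, -20, -20, -25, 0], [1, -43, -42, -50, 0], [1, -66, -64, -75, 0], [1, -88, -86, -100, 0], [1, -110, -108, -125, 0], [1, -133, -130, -150, 0], [1, -156, -152, -175, 0], [1, -178, -174, -200, 0], [1, -200, -196, -225, 0], [1, -223, -218, -250, 0]]]'

```text
time_s: 1.88
eef_pos: [0.3107, 0.2826, 0.4828]
eef_rot: [0.0, 0.135, 0.991, 0.0]
wrist_force: [0.6, 0.9, -0.1]
opening: 1.0
grasp_force: 0.0
```

```bash
cat > s.py <<'E'
from h import *
o=ctrl.get_obs();p,r=Rt();print(round(o["time_s"],2),p.round(4),"q",np.round(o["q"],3),"F",np.round(o["wrist_force"],2),"op",o["opening"],o["grasp_force"]);print(r.as_matrix().round(3))
E
python3 s.py; python3 - <<'E'
from h import *
import bench; print([x for x in dir(bench) if x[0]!='_'],[x for x in dir(ctrl) if x[0]!='_'])
E
```

```text
1.88 [0.3107 0.2826 0.4828] q [ 0.454 -0.265  1.545  0.     1.86  -0.846] F [ 0.55  0.9  -0.11] op 1.0004006646010337 0.0
[[-0.963  0.268  0.001]
 [ 0.268  0.963  0.   ]
 [-0.001  0.001 -1.   ]]
['calibration', 'camera', 'ctrl', 'order', 'outline_of'] ['MotionError', 'get_obs']
```

Request:
move_arm --series '[[[1, -25, -23, -23, 0], [1, -50, -46, -46, 0], [1, -75, -69, -69, 0], [1, -100, -92, -92, 0], [1, -125, -115, -115, 0], [1, -150, -138, -138, 0], [1, -175, -161, -161, 0], [1, -200, -184, -184, 0], [1, -225, -207, -207, 0], [1, -250, -230, -230, 0]]]'

```text
time_s: 2.72
eef_pos: [0.4899, -0.0062, 0.7126]
eef_rot: [0.0, 0.136, 0.991, -0.0]
wrist_force: [-0.1, 0.7, 0.8]
opening: 1.001
grasp_force: 0.0
```

```bash
python3 s.py
```

```text
2.72 [ 0.4899 -0.0062  0.7126] q [-0.255  0.083  0.754  0.     2.304 -1.554] F [-0.08  0.65  0.82] op 1.0006060105066397 0.0
[[-0.963  0.269  0.001]
 [ 0.269  0.963 -0.   ]
 [-0.001  0.    -1.   ]]
```

Request:
move_arm --series '[[[1, 0, 0, -30, 0], [1, 0, 0, -60, 0], [1, 0, 0, -90, 0], [1, 0, 0, -120, 0], [1, 0, 0, -150, 0], [1, 0, 0, -180, 0], [1, 0, 0, -210, 0], [1, 0, 0, -240, 0], [1, 0, 0, -270, 0], [1, 0, 0, -300, 0]]]'

```text
time_s: 3.55
eef_pos: [0.4275, -0.0036, 0.8375]
eef_rot: [0.012, 0.135, 0.991, 0.0]
wrist_force: [0.8, 0.2, 0.3]
opening: 0.998
grasp_force: 0.0
```

```bash
python3 s.py
```

```text
3.55 [ 0.4275 -0.0036  0.8375] q [-0.29   0.194  0.298  0.008  2.626 -1.583] F [0.84 0.19 0.28] op 0.9983787717422151 0.0
[[-0.963  0.268  0.023]
 [ 0.268  0.963 -0.003]
 [-0.023  0.003 -1.   ]]
```

Request:
move_arm --series '[[[1, 0, 0, -400, 0], [1, 0, 0, -400, 0], [1, 0, 0, -400, 0], [1, 0, 0, -400, 0], [1, 0, 0, -400, 0], [1, 0, 0, -400, 0], [1, 0, 0, -400, 0], [1, 0, 0, -400, 0], [1, 0, 0, -400, 0], [1, 0, 0, -400, 0]]]'

```text
time_s: 4.38
eef_pos: [0.4077, -0.0038, 0.8529]
eef_rot: [0.031, 0.135, 0.99, -0.003]
wrist_force: [0.3, -0.5, 0.5]
opening: 0.998
grasp_force: 0.0
```

```bash
python3 s.py
```

```text
4.38 [ 0.4077 -0.0038  0.8529] q [-0.307  0.155  0.299  0.01   2.626 -1.596] F [ 0.31 -0.46  0.46] op 0.9977515150277327 0.0
[[-0.961  0.268  0.06 ]
 [ 0.268  0.963 -0.014]
 [-0.062  0.003 -0.998]]
```

Request:
move_arm --series '[[[1, -38, 7, 16, 0], [1, -76, 15, 31, 0], [1, -114, 22, 47, 0], [1, -152, 30, 62, 0], [1, -190, 37, 78, 0], [1, -228, 44, 93, 0], [1, -266, 52, 109, 0], [1, -304, 59, 124, 0], [1, -342, 67, 140, 0], [1, -380, 74, 155, 0]]]'

```text
time_s: 5.22
eef_pos: [0.6748, -0.0287, 0.6771]
eef_rot: [0.041, 0.135, 0.99, -0.002]
wrist_force: [0.1, 0.3, -0.5]
opening: 1.0
grasp_force: 0.0
```

```bash
python3 s.py
```

```text
5.22 [ 0.6748 -0.0287  0.6771] q [-0.219  0.501  0.299  0.004  2.26  -1.516] F [ 0.08  0.27 -0.51] op 0.9997722862302321 0.0
[[-0.96   0.268  0.08 ]
 [ 0.268  0.963 -0.015]
 [-0.081  0.007 -0.997]]
```

Request:
move_arm --series '[[[1, -400, 110, 0, 0], [1, -400, 110, 0, 0], [1, -400, 110, 0, 0], [1, -400, 110, 0, 0], [1, -400, 110, 0, 0], [1, -400, 110, 0, 0], [1, -400, 110, 0, 0], [1, -400, 110, 0, 0], [1, -400, 110, 0, 0], [1, -400, 110, 0, 0]]]'

```text
time_s: 6.05
eef_pos: [0.7909, -0.0245, 0.5586]
eef_rot: [0.056, 0.135, 0.989, -0.0]
wrist_force: [-0.2, 0.6, 0.6]
opening: 0.999
grasp_force: 0.0
```

```bash
python3 s.py
```

```text
6.05 [ 0.7909 -0.0245  0.5586] q [-0.182  0.673  0.298  0.005  2.057 -1.479] F [-0.21  0.58  0.63] op 0.9990473197907198 0.0
[[-0.957  0.267  0.112]
 [ 0.267  0.963 -0.016]
 [-0.112  0.014 -0.994]]
```

Request:
move_arm --series '[[[1, -15, -19, 29, 0], [1, -30, -38, 58, 0], [1, -45, -57, 87, 0], [1, -60, -76, 116, 0], [1, -75, -95, 145, 0], [1, -90, -114, 174, 0], [1, -105, -133, 203, 0], [1, -119, -150, 233, 0], [1, -200, -150, 233, 0], [1, -250, -150, 233, 0]]]'

```text
time_s: 6.88
eef_pos: [0.9041, -0.2132, 0.319]
eef_rot: [0.069, 0.136, 0.988, -0.001]
wrist_force: [0.3, -0.6, 0.2]
opening: 1.001
grasp_force: 0.0
```

```bash
python3 s.py
```

```text
6.88 [ 0.9041 -0.2132  0.319 ] q [-0.369  0.966  0.301  0.03   1.738 -1.658] F [ 0.29 -0.64  0.16] op 1.0012959197544864 0.0
[[-0.953  0.27   0.137]
 [ 0.269  0.963 -0.022]
 [-0.138  0.016 -0.99 ]]
```

Request:
move_arm --series '[[[1, -3000, 240, -320, 0], [1, -3000, 240, -320, 0], [1, -3000, 240, -320, 0], [1, -3000, 240, -320, 0], [1, -3000, 240, -320, 0], [1, -3000, 240, -320, 0], [1, -3000, 240, -320, 0], [1, -3000, 240, -320, 0], [1, -3000, 240, -320, 0], [1, -3000, 240, -320, 0]]]'

```text
time_s: 7.72
eef_pos: [0.9284, -0.204, 0.2963]
eef_rot: [0.09, 0.135, 0.987, -0.003]
wrist_force: [-0.2, -0.2, -0.1]
opening: 0.999
grasp_force: 0.0
```

```bash
python3 s.py
```

```text
7.72 [ 0.9284 -0.204   0.2963] q [-0.351  0.995  0.299  0.032  1.671 -1.644] F [-0.19 -0.2  -0.11] op 0.9989500281731233 0.0
[[-0.948  0.267  0.176]
 [ 0.266  0.964 -0.031]
 [-0.178  0.018 -0.984]]
```

```bash
python3 - <<'E'
from h import *
im,d=camera("top");w=cloud("top",d);X,Y,Z=w[...,0],w[...,1],w[...,2]
for y0 in(-.08,-.04,0,.04,.08,.12,.16,.2):
    print(y0,[round(float(np.nanmax(np.where((Y>y0)&(Y<y0+.04)&(X>x0)&(X<x0+.05),Z,0))),2) for x0 in(.55,.6,.65,.7,.75,.8,.85,.9)])
q=w[(X>.575)&(X<.602)&(Y>-.03)&(Y<.22)&(Z>.305)&(Z<.33)];f=np.polyfit(q[:,1],q[:,0],1);print(len(q),f,(q[:,0]-np.polyval(f,q[:,1])).std())
q=w[(X>.64)&(X<.67)&(Y>-.02)&(Y<.21)&(Z>.305)&(Z<.33)];print(len(q),np.polyfit(q[:,1],q[:,0],1))
q=w[(X>.59)&(X<.82)&(Y<-.0)&(Y>-.06)&(Z>.305)&(Z<.33)];print(len(q),np.polyfit(q[:,0],q[:,1],1))
E
```

```text
-0.08 [0.61, 0.61, 0.6, 0.6, 0.32, 0.31, 0.01, 0.04]
-0.04 [0.6, 0.6, 0.32, 0.32, 0.39, 0.32, 0.06, 0.06]
0 [0.32, 0.32, 0.32, 0.32, 0.35, 0.32, 0.06, 0.06]
0.04 [0.32, 0.32, 0.32, 0.32, 0.32, 0.32, 0.01, 0.04]
0.08 [0.32, 0.32, 0.32, 0.32, 0.32, 0.32, 0.01, 0.04]
0.12 [0.32, 0.32, 0.32, 0.32, 0.32, 0.32, 0.05, 0.05]
0.16 [0.32, 0.32, 0.32, 0.32, 0.39, 0.35, 0.06, 0.06]
0.2 [0.32, 0.32, 0.32, 0.32, 0.39, 0.32, 0.05, 0.05]
461 [0.06123134 0.58791721] 0.003142741113809438
427 [0.07802759 0.64125279]
974 [-0.02219541 -0.01427716]
```

Request:
move_arm --series '[[[1, 3, 23, -24, 0], [1, 9, 48, -49, 0], [1, 15, 73, -74, 0], [1, 21, 98, -98, 0], [1, 27, 122, -122, 0], [1, 34, 146, -146, 0], [1, 41, 170, -170, 0], [1, 48, 194, -194, 0], [1, 55, 218, -210, 0], [1, 100, 250, -215, 0]]]'

```text
time_s: 8.6
eef_pos: [0.8582, 0.0621, 0.4924]
eef_rot: [0.094, 0.137, 0.986, -0.003]
wrist_force: [-0.2, -0.1, 0.0]
opening: 0.996
grasp_force: 0.0
```

```bash
python3 s.py
```

```text
8.6 [0.8582 0.0621 0.4924] q [-0.057  0.764  0.298 -0.023  1.893 -1.362] F [-0.24 -0.1   0.  ] op 0.9963251120306627 0.0
[[-0.945  0.27   0.184]
 [ 0.269  0.963 -0.032]
 [-0.186  0.019 -0.982]]
```

Request:
move_arm --series '[[[1, -3000, 900, -1200, 0], [1, -3000, 900, -1200, 0], [1, -3000, 900, -1200, 0], [1, -3000, 900, -1200, 0], [1, -3000, 900, -1200, 0], [1, -3000, 900, -1200, 0], [1, -3000, 900, -1200, 0], [1, -3000, 900, -1200, 0], [1, -3000, 900, -1200, 0], [1, -3000, 900, -1200, 0]]]'

```text
time_s: 9.43
eef_pos: [0.8696, 0.0497, 0.4927]
eef_rot: [0.108, 0.134, 0.985, 0.0]
wrist_force: [0.1, 0.1, 0.1]
opening: 1.003
grasp_force: 0.0
```

```bash
python3 s.py
```

```text
9.43 [0.8696 0.0497 0.4927] q [-0.074  0.766  0.299 -0.013  1.861 -1.378] F [0.05 0.08 0.1 ] op 1.0030307712140953 0.0
[[-0.94   0.265  0.213]
 [ 0.265  0.964 -0.029]
 [-0.213  0.03  -0.977]]
```

Request:
move_arm --series '[[[1, -20, 6, 24, 0], [1, -40, 12, 48, 0], [1, -60, 18, 72, 0], [1, -80, 24, 96, 0], [1, -100, 30, 120, 0], [1, -120, 36, 144, 0], [1, -140, 42, 168, 0], [1, -160, 48, 180, 0], [1, -3000, 900, -700, 0], [1, -3000, 900, -700, 0]]]'

```text
time_s: 10.27
eef_pos: [0.9542, 0.042, 0.3449]
eef_rot: [0.124, 0.134, 0.983, 0.003]
wrist_force: [-0.3, 0.2, -0.1]
opening: 0.998
grasp_force: 0.0
```

```bash
python3 s.py
```

```text
10.27 [0.9542 0.042  0.3449] q [-0.077  0.945  0.299 -0.008  1.649 -1.379] F [-0.33  0.18 -0.1 ] op 0.997658332497404 0.0
[[-0.934  0.262  0.244]
 [ 0.264  0.964 -0.027]
 [-0.242  0.04  -0.969]]
```

Request:
move_arm --series '[[[1, -3000, 820, -100, 0], [1, -3000, 820, -100, 0], [1, -3000, 820, -100, 0], [1, -3000, 820, -100, 0], [1, -3000, 820, -100, 0], [1, -3000, 820, -100, 0], [1, -3000, 820, -100, 0], [1, -3000, 820, -100, 0], [1, -3000, 820, -100, 0], [1, -3000, 820, -100, 0]]]'

```text
time_s: 11.1
eef_pos: [0.976, 0.0258, 0.3236]
eef_rot: [0.142, 0.133, 0.981, 0.006]
wrist_force: [0.1, -0.3, -0.6]
opening: 0.996
grasp_force: 0.0
```

Request:
move_arm --series '[[[1, -3000, 820, 0, 0], [1, -3000, 820, 0, 0], [1, -3000, 820, 0, 0], [1, -3000, 820, 0, 0], [1, -3000, 820, 0, 0], [1, -3000, 820, 0, 0], [1, -3000, 820, 0, 0], [1, -3000, 820, 0, 0], [1, -3000, 820, 0, 0], [1, -3000, 820, 0, 0]]]'

```text
time_s: 11.93
eef_pos: [0.9929, 0.0151, 0.3101]
eef_rot: [0.16, 0.132, 0.978, 0.009]
wrist_force: [-0.2, 0.2, 0.5]
opening: 0.999
grasp_force: 0.0
```

```bash
python3 s.py
```

```text
11.93 [0.9929 0.0151 0.3101] q [-0.107  0.992  0.299  0.009  1.53  -1.407] F [-0.25  0.17  0.53] op 0.9989433897264713 0.0
[[-0.914  0.256  0.315]
 [ 0.262  0.965 -0.025]
 [-0.31   0.06  -0.949]]
```

Request:
move_arm --series '[[[1, -3000, 950, -150, 0], [1, -3000, 950, -150, 0], [1, -3000, 950, -150, 0], [1, -3000, 950, -150, 0], [1, -3000, 950, -150, 0], [1, -3000, 950, -150, 0], [1, -3000, 950, -150, 0], [1, -3000, 950, -150, 0], [1, -3000, 950, -150, 0], [1, -3000, 950, -150, 0]]]'

```text
time_s: 12.77
eef_pos: [0.9989, 0.0212, 0.3267]
eef_rot: [0.177, 0.132, 0.975, 0.012]
wrist_force: [-1.1, -0.4, 0.7]
opening: 1.002
grasp_force: 0.0
```

Request:
move_arm --series '[[[1, -3000, 950, -50, 0], [1, -3000, 950, -50, 0], [1, -3000, 950, -50, 0], [1, -3000, 950, -50, 0], [1, -3000, 950, -50, 0], [1, -3000, 950, -50, 0], [1, -3000, 950, -50, 0], [1, -3000, 950, -50, 0], [1, -3000, 950, -50, 0], [1, -3000, 950, -50, 0]]]'

```text
time_s: 13.6
eef_pos: [1.0059, 0.0254, 0.3401]
eef_rot: [0.194, 0.131, 0.972, 0.015]
wrist_force: [0.1, 0.2, -0.2]
opening: 1.0
grasp_force: 0.0
```

Request:
move_arm --series '[[[1, -3000, 950, 100, 0], [1, -3000, 950, 100, 0], [1, -3000, 950, 100, 0], [1, -3000, 950, 100, 0], [1, -3000, 950, 100, 0], [1, -3000, 950, 100, 0], [1, -3000, 950, 100, 0], [1, -3000, 950, 100, 0], [1, -3000, 950, 100, 0], [1, -3000, 950, 100, 0]]]'

```text
time_s: 14.43
eef_pos: [1.0152, 0.0282, 0.3471]
eef_rot: [0.211, 0.13, 0.969, 0.018]
wrist_force: [0.3, 0.2, -0.7]
opening: 1.001
grasp_force: 0.0
```

Request:
move_arm --series '[[[1, -3000, 950, 200, 0], [1, -3000, 950, 200, 0], [1, -3000, 950, 200, 0], [1, -3000, 950, 200, 0], [1, -3000, 950, 200, 0], [1, -3000, 950, 200, 0], [1, -3000, 950, 200, 0], [1, -3000, 950, 200, 0], [1, -3000, 950, 200, 0], [1, -3000, 950, 200, 0]]]'

```text
time_s: 15.27
eef_pos: [1.0242, 0.0303, 0.3545]
eef_rot: [0.228, 0.129, 0.965, 0.02]
wrist_force: [1.6, 0.2, 0.4]
opening: 0.999
grasp_force: 0.0
```

```bash
python3 s.py
```

```text
15.27 [1.0242 0.0303 0.3545] q [-0.092  0.961  0.299  0.022  1.421 -1.395] F [1.6  0.23 0.39] op 0.9989694381396854 0.0
[[-0.863  0.241  0.445]
 [ 0.259  0.966 -0.02 ]
 [-0.434  0.098 -0.896]]
```

Request:
move_arm --series '[[[1, -3000, 950, 500, 0], [1, -3000, 950, 500, 0], [1, -3000, 950, 500, 0], [1, -3000, 950, 500, 0], [1, -3000, 950, 500, 0], [1, -3000, 950, 500, 0], [1, -3000, 950, 500, 0], [1, -3000, 950, 500, 0], [1, -3000, 950, 500, 0], [1, -3000, 950, 500, 0]]]'

```text
time_s: 16.1
eef_pos: [1.0398, 0.0315, 0.3438]
eef_rot: [0.244, 0.129, 0.961, 0.023]
wrist_force: [0.1, 0.5, 0.5]
opening: 0.999
grasp_force: 0.0
```

Request:
move_arm --series '[[[1, -3000, 950, 600, 0], [1, -3000, 950, 600, 0], [1, -3000, 950, 600, 0], [1, -3000, 950, 600, 0], [1, -3000, 950, 600, 0], [1, -3000, 950, 600, 0], [1, -3000, 950, 600, 0], [1, -3000, 950, 600, 0], [1, -3000, 950, 600, 0], [1, -3000, 950, 600, 0]]]'

```text
time_s: 16.93
eef_pos: [1.0526, 0.0324, 0.3398]
eef_rot: [0.261, 0.128, 0.957, 0.026]
wrist_force: [-0.1, -0.9, -0.1]
opening: 1.003
grasp_force: 0.0
```

Request:
move_arm --series '[[[1, -3000, 950, 700, 0], [1, -3000, 950, 700, 0], [1, -3000, 950, 700, 0], [1, -3000, 950, 700, 0], [1, -3000, 950, 700, 0], [1, -3000, 950, 700, 0], [1, -3000, 950, 700, 0], [1, -3000, 950, 700, 0], [1, -3000, 950, 700, 0], [1, -3000, 950, 700, 0]]]'

```text
time_s: 17.77
eef_pos: [1.0637, 0.0332, 0.3403]
eef_rot: [0.277, 0.127, 0.952, 0.029]
wrist_force: [0.5, 0.3, 0.1]
opening: 1.001
grasp_force: 0.0
```

Request:
move_arm --series '[[[1, -3000, 950, 800, 0], [1, -3000, 950, 800, 0], [1, -3000, 950, 800, 0], [1, -3000, 950, 800, 0], [1, -3000, 950, 800, 0], [1, -3000, 950, 800, 0], [1, -3000, 950, 800, 0], [1, -3000, 950, 800, 0], [1, -3000, 950, 800, 0], [1, -3000, 950, 800, 0]]]'

```text
time_s: 18.6
eef_pos: [1.0734, 0.0339, 0.3439]
eef_rot: [0.293, 0.126, 0.947, 0.032]
wrist_force: [0.8, -0.0, 0.6]
opening: 0.998
grasp_force: 0.0
```

```bash
python3 s.py
```

```text
18.6 [1.0734 0.0339 0.3439] q [-0.089  0.999  0.299  0.039  1.247 -1.397] F [ 0.78 -0.03  0.63] op 0.998454943859917 0.0
[[-0.797  0.22   0.563]
 [ 0.257  0.966 -0.014]
 [-0.547  0.134 -0.826]]
```

Request:
move_arm --series '[[[1, -3000, 950, 1000, 0], [1, -3000, 950, 1000, 0], [1, -3000, 950, 1000, 0], [1, -3000, 950, 1000, 0], [1, -3000, 950, 1000, 0], [1, -3000, 950, 1000, 0], [1, -3000, 950, 1000, 0], [1, -3000, 950, 1000, 0], [1, -3000, 950, 1000, 0], [1, -3000, 950, 1000, 0]]]'

```text
time_s: 19.43
eef_pos: [1.0851, 0.0344, 0.3408]
eef_rot: [0.309, 0.125, 0.942, 0.035]
wrist_force: [-0.5, -0.5, -0.2]
opening: 0.999
grasp_force: 0.0
```

Request:
move_arm --series '[[[1, -3000, 950, 1100, 0], [1, -3000, 950, 1100, 0], [1, -3000, 950, 1100, 0], [1, -3000, 950, 1100, 0], [1, -3000, 950, 1100, 0], [1, -3000, 950, 1100, 0], [1, -3000, 950, 1100, 0], [1, -3000, 950, 1100, 0], [1, -3000, 950, 1100, 0], [1, -3000, 950, 1100, 0]]]'

```text
time_s: 20.27
eef_pos: [1.0949, 0.0349, 0.3425]
eef_rot: [0.324, 0.124, 0.937, 0.037]
wrist_force: [-1.0, -0.2, 0.7]
opening: 1.004
grasp_force: 0.0
```

Request:
move_arm --series '[[[1, -3000, 950, 1200, 0], [1, -3000, 950, 1200, 0], [1, -3000, 950, 1200, 0], [1, -3000, 950, 1200, 0], [1, -3000, 950, 1200, 0], [1, -3000, 950, 1200, 0], [1, -3000, 950, 1200, 0], [1, -3000, 950, 1200, 0], [1, -3000, 950, 1200, 0], [1, -3000, 950, 1200, 0]]]'

```text
time_s: 21.1
eef_pos: [1.1035, 0.0355, 0.3474]
eef_rot: [0.339, 0.123, 0.932, 0.04]
wrist_force: [0.3, 0.5, 0.4]
opening: 1.0
grasp_force: 0.0
```

```bash
python3 s.py; cat > t.py <<'E'
import sys
from h import *
# args: target x y z (grasp point if 'g'), yaw of closing axis deg optional -> tool shift mm & turn
a=sys.argv; T=np.array(a[1:4],float); p,r=Rt(); M=r.as_matrix()
if 'g' in a: T=T+0.019*M[:,2]
print("shift mm",(1000*M.T@(T-p)).round(1),"dist",round(1000*np.linalg.norm(T-p)))
y=M[:,1]; print("closing axis",y.round(3),"tilt deg",np.degrees(np.arccos(-M[2,2])).round(1),"lean az",np.degrees(np.arctan2(M[1,2],M[0,2])).round(1))
for yaw in(85.8,86.6):
    best=min(np.linspace(-.6,.6,1201),key=lambda f:abs(np.degrees(np.arctan2(*((r*R.from_rotvec([0,0,f])).as_matrix()[:2,1][::-1])))-yaw))
    print("turn for yaw",yaw,round(best,3),(r*R.from_rotvec([0,0,best])).as_matrix()[:,1].round(3))
E
python3 t.py .6262 -.2166 .25 g
```

```text
21.1 [1.1035 0.0355 0.3474] q [-0.089  1.016  0.299  0.053  1.132 -1.403] F [0.31 0.51 0.39] op 0.9998268706305772 0.0
[[-0.74   0.202  0.642]
 [ 0.256  0.967 -0.009]
 [-0.622  0.158 -0.767]]
shift mm [ 349.2 -355.3 -210.5] dist 541
closing axis [0.202 0.967 0.158] tilt deg 39.9 lean az -0.8
turn for yaw 85.8 -0.171 [0.073 0.996 0.05 ]
turn for yaw 86.6 -0.189 [0.059 0.998 0.038]
```

Request:
move_arm --series '[[[1, 7, -26, -31, 0], [1, 14, -53, -61, -0.02], [1, 21, -79, -92, -0.04], [1, 28, -106, -122, -0.06], [1, 35, -132, -153, -0.08], [1, 41, -158, -184, -0.1], [1, 48, -185, -214, -0.12], [1, 55, -211, -245, -0.14], [1, 62, -238, -275, -0.16], [1, 69, -264, -306, -0.171]]]'

```text
time_s: 21.93
eef_pos: [0.801, -0.2002, 0.4984]
eef_rot: [0.342, 0.042, 0.939, 0.01]
wrist_force: [0.7, -0.5, 0.5]
opening: 0.999
grasp_force: 0.0
```

```bash
python3 s.py; python3 t.py .5643 -.2122 .17 g;
```

```text
21.93 [ 0.801  -0.2002  0.4984] q [-0.508  0.219  1.184  0.344  1.127 -2.04 ] F [ 0.74 -0.52  0.49] op 0.9985460521491526 0.0
[[-0.763  0.072  0.642]
 [ 0.086  0.996 -0.009]
 [-0.641  0.048 -0.766]]
shift mm [389.9 -44.8 118.7] dist 410
closing axis [0.072 0.996 0.048] tilt deg 40.0 lean az -0.8
turn for yaw 85.8 0.002 [0.073 0.996 0.05 ]
turn for yaw 86.6 -0.017 [0.059 0.998 0.037]
```

Request:
move_arm --series '[[[1, 39, -4, 12, 0], [1, 78, -9, 24, 0], [1, 117, -13, 36, 0], [1, 156, -18, 47, 0], [1, 195, -22, 59, 0], [1, 234, -27, 71, 0], [1, 273, -31, 83, 0], [1, 312, -36, 95, 0], [1, 351, -40, 107, 0], [1, 390, -45, 119, 0]]]'

```text
time_s: 22.77
eef_pos: [0.5772, -0.2111, 0.1538]
eef_rot: [0.342, 0.042, 0.939, 0.01]
wrist_force: [1.3, -0.3, -1.2]
opening: 0.998
grasp_force: 0.0
```

```bash
python3 s.py; python3 - <<'E'
from h import *
for n in("top","scene"):
    im,d=camera(n);w=cloud(n,d);X,Y,Z=w[...,0],w[...,1],w[...,2]
    m=(X>.63)&(X<.72)&(Y>-.25)&(Y<-.18)&(Z>.066)&(Z<.08)
    q=w[m];print(n,len(q),q.mean(0),q.max(0),np.polyfit(q[:,0],q[:,1],1), np.polyval(np.polyfit(q[:,0],q[:,1],1),.5643))
E
python3 t.py .5643 -.2122 .066 g
```

```text
22.77 [ 0.5772 -0.2111  0.1538] q [-0.789  0.058  2.091  0.855  0.637 -2.885] F [ 1.32 -0.33 -1.18] op 0.9980157302334222 0.0
[[-0.763  0.073  0.643]
 [ 0.086  0.996 -0.01 ]
 [-0.641  0.048 -0.766]]
top 424 [ 0.66780358 -0.21950251  0.07231056] [ 0.70668396 -0.20238946  0.07905705] [-0.05925824 -0.17992964] -0.21336906719978133
scene 185 [ 0.6740056  -0.21634511  0.07085633] [ 0.70793079 -0.20164841  0.0765257 ] [-0.09556734 -0.15193219] -0.205860838890549
shift mm [57.4 -9.4 76.2] dist 96
closing axis [0.074 0.996 0.056] tilt deg 39.4 lean az -0.3
turn for yaw 85.8 -0.001 [0.073 0.996 0.056]
turn for yaw 86.6 -0.019 [0.06  0.997 0.044]
```

Request:
move_arm --series '[[[1, 10, -1, 13, 0], [1, 19, -3, 25, 0], [1, 29, -4, 38, 0], [1, 38, -6, 51, 0], [1, 46, -7, 62, 0], [1, 52, -8, 69, 0], [1, 57, -9, 76, 0], [1, 57, -9, 76, 0], [1, 57, -9, 76, 0], [1, 57, -9, 76, 0]]]'

```text
time_s: 23.7
eef_pos: [0.5881, -0.2146, 0.0692]
eef_rot: [0.333, 0.046, 0.942, 0.011]
wrist_force: [0.7, -0.1, 0.4]
opening: 1.0
grasp_force: 0.0
```

```bash
python3 s.py;python3 t.py .5643 -.2122 .066 g
```

```text
23.7 [ 0.5881 -0.2146  0.0692] q [-0.769  0.266  2.073  1.058  0.515 -3.117] F [ 0.71 -0.12  0.43] op 1.0000638265812347 0.0
[[-0.774  0.079  0.628]
 [ 0.093  0.996 -0.01 ]
 [-0.626  0.051 -0.778]]
shift mm [20.7  0.4  6.5] dist 22
closing axis [0.079 0.996 0.051] tilt deg 38.9 lean az -0.9
turn for yaw 85.8 -0.007 [0.073 0.996 0.046]
turn for yaw 86.6 -0.025 [0.059 0.998 0.035]
```

Request:
move_arm --series '[[[1, 0, 0, 0, 0.1], [1, 5, 0, 1, 0.1], [1, 11, 0, 3, 0.1], [1, 16, 0, 5, 0.1], [1, 21, 0, 6, 0.1], [1, 21, 0, 6, 0.1], [1, 21, 0, 6, 0.1], [1, 21, 0, 6, 0.1], [1, 21, 0, 6, 0.1], [1, 21, 0, 6, 0.1]]]'

```text
time_s: 24.53
eef_pos: [0.5755, -0.2126, 0.0511]
eef_rot: [0.331, 0.092, 0.939, 0.027]
wrist_force: [0.1, -0.1, 0.6]
opening: 1.002
grasp_force: 0.0
```

```bash
python3 s.py;python3 t.py .5643 -.2122 .066 g
```

```text
24.53 [ 0.5755 -0.2126  0.0511] q [-0.786  0.288  2.101  1.134  0.503 -3.118] F [ 0.06 -0.12  0.57] op 1.0021489238727614 0.0
[[-0.763  0.155  0.627]
 [ 0.192  0.981 -0.01 ]
 [-0.617  0.113 -0.779]]
shift mm [-0.6  0.3  0.4] dist 1
closing axis [0.155 0.981 0.113] tilt deg 38.8 lean az -0.9
turn for yaw 85.8 -0.107 [0.073 0.996 0.046]
turn for yaw 86.6 -0.124 [0.06  0.998 0.036]
```

Request:
move_arm --series '[[[0, 0, 0, 0, 0], [0, 0, 0, 0, 0], [0, 0, 0, 0, 0], [0, 0, 0, 0, 0], [0, 0, 0, 0, 0], [0, 0, 0, 0, 0], [0, 0, 0, 0, 0], [0, -6, 1, -8, 0], [0, -15, 3, -19, 0], [0, -28, 5, -35, 0]]]'

```text
time_s: 25.37
eef_pos: [0.5736, -0.2111, 0.0934]
eef_rot: [0.329, 0.094, 0.939, 0.029]
wrist_force: [-0.4, 0.0, -3.1]
opening: 0.297
grasp_force: 60.3
```

```bash
python3 s.py; python3 - <<'E'
from h import *
o=ctrl.get_obs();print(o["torque"])
im,d=camera("scene");cv2.imwrite("pics/g.png",cv2.resize(im[160:340,150:390],None,fx=3,fy=3,interpolation=cv2.INTER_CUBIC))
w=cloud("scene",d);X,Y,Z=w[...,0],w[...,1],w[...,2]
m=(X>.60)&(X<.69)&(Y>-.25)&(Y<-.17)&(Z>.07)&(Z<.2);q=w[m];print(len(q),q.mean(0),q.max(0))
E
```

```text
25.37 [ 0.5736 -0.2111  0.0934] q [-0.787  0.183  2.101  0.968  0.558 -2.926] F [-0.41  0.04 -3.14] op 0.2966844920507148 60.25718335993588
[[-0.766  0.157  0.623]
 [ 0.195  0.981 -0.007]
 [-0.612  0.116 -0.782]]
[-0.01965369  0.69294162 -0.03877024]
99 [ 0.66382759 -0.21934189  0.10893242] [ 0.6898679  -0.20590221  0.11595248]
```

View pics/g.png

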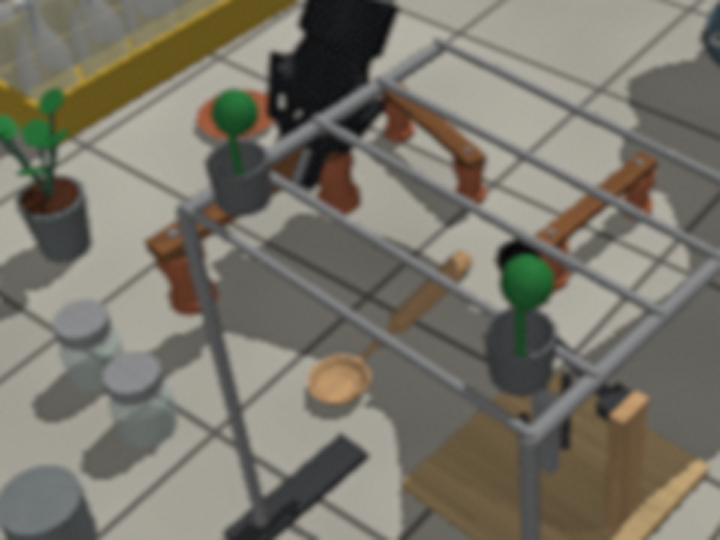

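The picture shows the planter lifted level in the gripper, far end at about (165,240). The rest is undisturbed. I'll carry it to the jig next.

```bash
python3 t.py .570 -.15 .118 g;python3 t.py .578 .04 .118 g; python3 t.py .585 .1022 .118 g
```

```text
shift mm [ 5.1 63.3 -0.4] dist 63
closing axis [0.157 0.981 0.113] tilt deg 38.9 lean az -1.0
turn for yaw 85.8 -0.108 [0.073 0.996 0.046]
turn for yaw 86.6 -0.126 [0.06  0.998 0.034]
shift mm [ 35.6 251.    2.6] dist 253
closing axis [0.157 0.981 0.113] tilt deg 38.9 lean az -1.0
turn for yaw 85.8 -0.108 [0.073 0.996 0.046]
turn for yaw 86.6 -0.126 [0.06  0.998 0.034]
shift mm [ 42.2 313.1   6.3] dist 316
closing axis [0.157 0.981 0.113] tilt deg 38.9 lean az -1.0
turn for yaw 85.8 -0.108 [0.073 0.996 0.046]
turn for yaw 86.6 -0.126 [0.06  0.998 0.034]
```

Request:
move_arm --series '[[[0, 2, 12, -3, 0], [0, 4, 36, -3, 0], [0, 7, 68, -2, 0], [0, 12, 100, -1, -0.02], [0, 17, 132, 0, -0.05], [0, 22, 164, 1, -0.08], [0, 27, 196, 2, -0.11], [0, 32, 228, 2, -0.126], [0, 36, 251, 3, -0.126], [0, 36, 251, 3, -0.126]]]'

```text
time_s: 26.25
eef_pos: [0.5862, 0.046, 0.0973]
eef_rot: [0.33, 0.032, 0.944, 0.009]
wrist_force: [0.5, 0.3, -3.8]
opening: 0.293
grasp_force: 60.4
```

```bash
python3 s.py; cat > b.py <<'E'
from h import *
import sys
F=[];T=[]
y0,y1=float(sys.argv[1]),float(sys.argv[2])
for k in range(int(sys.argv[3])):
    for n in("top","scene"):
        im,d=camera(n);o=ctrl.get_obs();F.append(o["wrist_force"]);T.append(o["torque"])
        if k: continue
        w=cloud(n,d);X,Y,Z=w[...,0],w[...,1],w[...,2]
        hsv=cv2.cvtColor(im,cv2.COLOR_BGR2HSV)
        wood=(hsv[...,0]<14)&(hsv[...,1]>90)
        m=wood&(X>.50)&(X<.80)&(Y>y0)&(Y<y1)&(Z>.06)&(Z<.165)
        q=w[m]
        if len(q)<20: print(n,"few",len(q));continue
        # top face: upper envelope
        f=np.polyfit(q[:,0],q[:,2],1)
        for _ in range(6):
            r=q[:,2]-np.polyval(f,q[:,0]);k2=(r>-.004)&(r<.006);f=np.polyfit(q[k2,0],q[k2,2],1)
        g=q[k2];fy=np.polyfit(g[:,0],g[:,1],1)
        print(n,len(q),k2.sum(),"x",g[:,0].min().round(4),np.percentile(g[:,0],[1,99]).round(4),g[:,0].max().round(4),"slope deg",np.degrees(np.arctan(f[0])).round(2),"z@.6,.64,.7",np.polyval(f,[.6,.64,.7]).round(4),"yaw",np.degrees(np.arctan(fy[0])).round(2),"y@.64",np.polyval(fy,.64).round(4),"xres",r.std().round(4))
        if len(sys.argv)>4: cv2.imwrite(f"pics/{sys.argv[4]}_{n}.png",im)
F=np.array(F);T=np.array(T);print("F",F.mean(0).round(2),F.std(0).round(2),"T",T.mean(0).round(4),T.std(0).round(4),len(F))
E
python3 b.py 0.0 0.08 5 hov; python3 t.py .585 .1022 .118 g
```

```text
26.25 [0.5862 0.046  0.0973] q [-0.185  0.094  2.195  0.536  0.219 -2.176] F [ 0.5   0.34 -3.75] op 0.2933523715613881 60.41887291241437
[[-0.781  0.054  0.623]
 [ 0.066  0.998 -0.004]
 [-0.621  0.038 -0.783]]
top 758 672 x 0.5492 [0.5512 0.7168] 0.7173 slope deg -1.09 z@.6,.64,.7 [0.1187 0.118  0.1168] yaw -1.78 y@.64 0.0413 xres 0.0047
scene 580 80 x 0.5401 [0.5424 0.7196] 0.7199 slope deg -0.4 z@.6,.64,.7 [0.1082 0.108  0.1075] yaw -5.17 y@.64 0.058 xres 0.0184
F [-0.17  0.01 -3.11] [0.33 0.67 0.39] T [ 0.0082  0.7354 -0.0163] [0.0228 0.0224 0.0324] 10
shift mm [-3.8 62.8  1.7] dist 63
closing axis [0.061 0.998 0.036] tilt deg 38.8 lean az -0.9
turn for yaw 85.8 0.016 [0.073 0.996 0.046]
turn for yaw 86.6 -0.002 [0.059 0.998 0.034]
```

Request:
move_arm --series '[[[0, 0, 15, 0, 0], [0, -1, 35, 0, 0], [0, -1, 55, 0, 0], [0, -1.5, 62.5, 0, 0], [0, -1.5, 62.5, 0, 0], [0, 1, 62.4, 3, 0], [0, 3.5, 62.3, 6, 0], [0, 5, 62.2, 8, 0], [0, 5.6, 62.2, 8.8, 0], [0, 5.6, 62.2, 8.8, 0]]]'

```text
time_s: 27.58
eef_pos: [0.5937, 0.1022, 0.0913]
eef_rot: [0.332, 0.034, 0.943, 0.007]
wrist_force: [0.1, 0.3, -3.1]
opening: 0.297
grasp_force: 60.4
```

```bash
python3 s.py; python3 b.py 0.06 0.14 1 pl
```

```text
27.58 [0.5937 0.1022 0.0913] q [-0.032  0.147  2.154  0.06   0.164 -1.585] F [ 0.09  0.26 -3.09] op 0.29708186719228447 60.4318097862415
[[-0.777  0.06   0.626]
 [ 0.069  0.998 -0.01 ]
 [-0.625  0.036 -0.78 ]]
top 696 613 x 0.5567 [0.5588 0.723 ] 0.7242 slope deg -0.57 z@.6,.64,.7 [0.1126 0.1122 0.1116] yaw -2.61 y@.64 0.0984 xres 0.0048
scene 659 435 x 0.5435 [0.5496 0.7251] 0.7273 slope deg -1.11 z@.6,.64,.7 [0.1124 0.1116 0.1104] yaw 0.0 y@.64 0.1029 xres 0.0134
F [-0.03 -0.3  -3.35] [0.02 0.35 0.54] T [ 0.0253  0.7552 -0.006 ] [0.0276 0.0097 0.0019] 2
```

Request:
move_arm --series '[[[0, 0.6, 0, 0.8, 0], [0, 0.6, 0, 0.8, 0], [0.4, 0.6, 0, 0.8, 0], [0.5, 0.6, 0, 0.8, 0], [0.6, 0.6, 0, 0.8, 0], [0.6, 0.6, 0, 0.8, 0], [0.6, 0.6, 0, 0.8, 0], [0.6, 0.6, 0, 0.8, 0], [0.6, 0.6, 0, 0.8, 0], [0.6, 0.6, 0, 0.8, 0]]]'

```text
time_s: 28.52
eef_pos: [0.594, 0.103, 0.0909]
eef_rot: [0.332, 0.034, 0.943, 0.007]
wrist_force: [-0.4, -0.5, -0.4]
opening: 0.602
grasp_force: 0.0
```

```bash
python3 s.py; python3 b.py 0.06 0.14 2 rel
```

```text
28.52 [0.594  0.103  0.0909] q [-0.03   0.149  2.153  0.06   0.162 -1.585] F [-0.4  -0.49 -0.42] op 0.6016982971069315 0.0
[[-0.777  0.059  0.627]
 [ 0.068  0.998 -0.009]
 [-0.626  0.036 -0.779]]
top 714 618 x 0.5572 [0.5593 0.7212] 0.7237 slope deg 8.33 z@.6,.64,.7 [0.1065 0.1124 0.1211] yaw -1.52 y@.64 0.0989 xres 0.0095
scene 755 229 x 0.5773 [0.5858 0.7259] 0.7264 slope deg 1.08 z@.6,.64,.7 [0.109  0.1097 0.1108] yaw 1.01 y@.64 0.1078 xres 0.0173
F [-0.2   0.06 -0.2 ] [0.41 0.45 0.51] T [0.0194 0.3164 0.0078] [0.0269 0.0388 0.0136] 4
```

```bash
python3 b.py 0.06 0.14 1 rel2; python3 - <<'E'
import cv2,numpy as np
a=cv2.imread("pics/rel2_top.png")[170:290,230:330];b=cv2.imread("pics/rel2_scene.png")[210:360,270:400]
r=lambda x:cv2.resize(x,(380,560 if 0 else int(380*x.shape[0]/x.shape[1])),interpolation=cv2.INTER_CUBIC)
a,b=r(a),r(b);h=max(a.shape[0],b.shape[0]);p=lambda x:np.vstack([x,np.zeros((h-x.shape[0],380,3),np.uint8)])
cv2.imwrite("pics/rel2.png",np.hstack([p(a),p(b)]))
E
```

```text
top 727 638 x 0.5568 [0.5591 0.7236] 0.7252 slope deg 3.73 z@.6,.64,.7 [0.1096 0.1122 0.1161] yaw -1.08 y@.64 0.0987 xres 0.0042
scene 719 461 x 0.539 [0.5445 0.7261] 0.7264 slope deg 2.65 z@.6,.64,.7 [0.1093 0.1112 0.114 ] yaw -0.85 y@.64 0.1047 xres 0.0147
F [-0.22 -0.06 -0.11] [0.47 0.02 0.75] T [-0.0147  0.2921  0.0052] [0.0109 0.021  0.0339] 2
```

View pics/rel2.png

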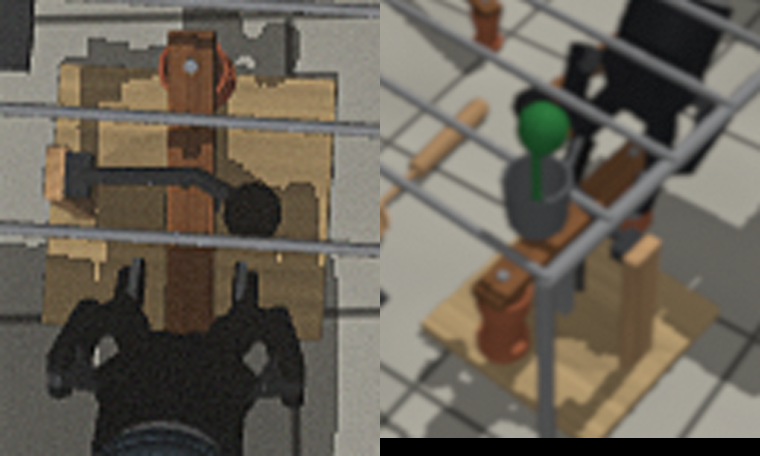

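The picture shows the bar lying across the edge under the marker arm, free between the open fingers. It's still rocking, since its slope went from 8° to 4°, so it's already near balance. I'll let it settle and sample the slope.

Request:
move_arm --series '[[[0.6, 0, 0, 0, 0], [0.6, 0, 0, 0, 0], [0.6, 0, 0, 0, 0], [0.6, 0, 0, 0, 0], [0.6, 0, 0, 0, 0], [0.6, 0, 0, 0, 0], [0.6, 0, 0, 0, 0], [0.6, 0, 0, 0, 0], [0.6, 0, 0, 0, 0], [0.6, 0, 0, 0, 0]]]'

```text
time_s: 29.65
eef_pos: [0.5939, 0.103, 0.0908]
eef_rot: [0.332, 0.034, 0.943, 0.007]
wrist_force: [0.0, -0.2, -0.1]
opening: 0.6
grasp_force: 0.0
```

```bash
cat > sl.py <<'E'
import sys
from h import *
for k in range(int(sys.argv[1])):
    im,d=camera("top");w=cloud("top",d);X,Y,Z=w[...,0],w[...,1],w[...,2]
    hsv=cv2.cvtColor(im,cv2.COLOR_BGR2HSV)
    m=(hsv[...,0]<14)&(hsv[...,1]>90)&(abs(Y-(.099-.0593*(X-.639)))<.012)&(X>.55)&(X<.74)&(abs(Z-.112)<.032)
    q=w[m];A=lambda:np.c_[q[:,0]-.639,np.ones(len(q))]
    for _ in range(8):
        c=np.linalg.lstsq(A(),q[:,2],rcond=None)[0];r=q[:,2]-A()@c;q=q[abs(r)<max(.003,2*r.std())]
    print(round(ctrl.get_obs()["time_s"],2),len(q),"slope",np.degrees(np.arctan(c[0])).round(2),"z",c[1].round(4),"xmax",np.sort(q[:,0])[-5].round(4))
E
python3 sl.py 8
```

```text
29.7 541 slope 5.37 z 0.112 xmax 0.7235
29.75 516 slope 5.31 z 0.1118 xmax 0.7241
29.8 478 slope 4.85 z 0.112 xmax 0.7238
29.85 518 slope 4.86 z 0.112 xmax 0.7237
29.9 513 slope 4.86 z 0.112 xmax 0.722
29.95 526 slope 5.01 z 0.1121 xmax 0.7234
30.0 496 slope 5.16 z 0.1118 xmax 0.7238
30.05 494 slope 4.68 z 0.112 xmax 0.724
```

Request:
move_arm --series '[[[0, 0, 0, 0, 0], [0, 0, 0, 0, 0], [0, 0, 0, 0, 0], [0, 0, 0, 0, 0], [0, 0, 0, 0, 0], [0, -1.3, 0, -1.6, 0], [0, -3.2, 0, 0, 0], [0, -3.2, 0, 0, 0], [0, -2, 0, 1.6, 0], [0, -2, 0, 1.6, 0]]]'

```text
time_s: 30.88
eef_pos: [0.5965, 0.103, 0.0908]
eef_rot: [0.332, 0.034, 0.943, 0.007]
wrist_force: [-5.9, 0.1, 4.3]
opening: 0.292
grasp_force: 59.6
```

```bash
python3 s.py; python3 sl.py 2
```

```text
30.88 [0.5965 0.103  0.0908] q [-0.03   0.154  2.148  0.06   0.163 -1.585] F [-5.86  0.13  4.31] op 0.2924238368848846 59.6218819177011
[[-0.777  0.059  0.627]
 [ 0.068  0.998 -0.009]
 [-0.626  0.036 -0.779]]
30.93 520 slope 5.28 z 0.1118 xmax 0.726
30.98 537 slope 5.28 z 0.1119 xmax 0.7259
```

Request:
move_arm --series '[[[0.4, 0, 0, 0, 0], [0.4, 0, 0, 0, 0], [0.5, 0, 0, 0, 0], [0.6, 0, 0, 0, 0], [0.6, 0, 0, 0, 0], [0.6, 0, 0, 0, 0], [0.6, 0, 0, 0, 0], [0.6, 0, 0, 0, 0], [0.6, 0, 0, 0, 0], [0.6, 0, 0, 0, 0]]]'

```text
time_s: 31.82
eef_pos: [0.5964, 0.1029, 0.0908]
eef_rot: [0.332, 0.034, 0.943, 0.007]
wrist_force: [-0.2, -0.0, -0.2]
opening: 0.596
grasp_force: 0.0
```

Request:
move_arm --series '[[[0.7, 0, 0, 0, 0], [0.7, 0, 0, 0, 0], [0.7, 0, 0, 0, 0], [0.7, 0, 0, 0, 0], [0.7, 0, 0, 0, 0], [0.7, 0, 0, 0, 0], [0.7, 0, 0, 0, 0], [0.7, 0, 0, 0, 0], [0.7, 0, 0, 0, 0], [0.7, 0, 0, 0, 0]]]'

```text
time_s: 32.65
eef_pos: [0.5965, 0.1028, 0.0908]
eef_rot: [0.332, 0.034, 0.943, 0.007]
wrist_force: [-0.3, -0.9, 0.7]
opening: 0.699
grasp_force: 0.0
```

```bash
python3 s.py; python3 sl.py 5
```

```text
32.65 [0.5965 0.1028 0.0908] q [-0.03   0.154  2.148  0.06   0.163 -1.585] F [-0.31 -0.89  0.67] op 0.6987607305613512 0.0
[[-0.777  0.059  0.627]
 [ 0.068  0.998 -0.009]
 [-0.626  0.036 -0.779]]
32.7 522 slope 0.15 z 0.1118 xmax 0.7276
32.75 540 slope 0.37 z 0.1118 xmax 0.7274
32.8 541 slope 0.18 z 0.112 xmax 0.7274
32.85 524 slope 0.24 z 0.1116 xmax 0.7275
32.9 520 slope 0.13 z 0.1119 xmax 0.7277
```

The planter settled level: 0.2° over five readings. I'll retreat along the tool axis, shut the fingers and line up with the knob.

Request:
move_arm --series '[[[0.7, 0, 0, -8, 0], [0.7, 0, 0, -25, 0], [0.7, 0, 0, -50, 0], [0.7, 0, 0, -80, 0], [0.7, 0, 0, -110, 0], [0, -10, -12, -114, 0], [0, -20, -25, -117, 0], [0, -30, -36, -121, 0], [0, -37, -46, -124, 0], [0, -37, -46, -124, 0]]]'

```text
time_s: 33.73
eef_pos: [0.5461, 0.0541, 0.2117]
eef_rot: [0.334, 0.034, 0.942, 0.006]
wrist_force: [0.2, 0.7, 0.7]
opening: 0.003
grasp_force: 0.0
```

```bash
python3 s.py; python3 sl.py 2; python3 t.py .6174 .0552 .208; python3 - <<'E'
from h import *
im,d=camera("top");w=cloud("top",d);X,Y,Z=w[...,0],w[...,1],w[...,2]
q=w[(X>.58)&(X<.65)&(Y>.03)&(Y<.078)&(Z>.175)&(Z<.21)];print(len(q),q.mean(0),np.percentile(q,2,0),np.percentile(q,98,0))
q=w[(X>.565)&(X<.71)&(Y>.03)&(Y<.08)&(abs(Z-.012)<.006)];print("board slope",np.degrees(np.polyfit(q[:,0],q[:,2],1)[0]))
E
```

```text
33.73 [0.5461 0.0541 0.2117] q [-0.178 -0.258  2.226  0.208  0.508 -1.823] F [0.2  0.67 0.67] op 0.003419149046412371 0.0
[[-0.774  0.061  0.63 ]
 [ 0.069  0.998 -0.011]
 [-0.629  0.035 -0.777]]
33.78 530 slope 0.27 z 0.1118 xmax 0.7273
33.83 540 slope 0.35 z 0.1119 xmax 0.7275
shift mm [-55.9   4.2  46.6] dist 73
closing axis [0.06  0.998 0.036] tilt deg 38.8 lean az -0.9
turn for yaw 85.8 0.017 [0.073 0.996 0.046]
turn for yaw 86.6 -0.001 [0.059 0.998 0.035]
182 [0.6168538  0.05951741 0.18973092] [0.60452645 0.04526299 0.17838269] [0.6302679  0.07365105 0.19732611]
board slope -0.08022788599016621
```

Request:
move_arm --series '[[[0, -15, 1, 12, 0], [0, -32, 2, 26, 0], [0, -46, 3, 39, 0], [0, -56, 4, 46.6, 0], [0, -56, 4, 46.6, 0], [0, -50, 4, 54, 0], [0, -44, 3.5, 62, 0], [0, -37, 3, 70, 0], [0, -29, 2.7, 80, 0], [0, -29, 2.7, 80, 0]]]'

```text
time_s: 34.72
eef_pos: [0.6148, 0.056, 0.1609]
eef_rot: [0.33, 0.034, 0.943, 0.007]
wrist_force: [-0.1, 0.7, 2.1]
opening: -0.002
grasp_force: 0.8
```

```bash
python3 s.py; python3 sl.py 2; python3 t.py .6174 .0552 .154; python3 - <<'E'
from h import *
im,d=camera("scene");a=im[210:360,270:400]
cv2.imwrite("pics/pr.png",cv2.resize(a,None,fx=4,fy=4,interpolation=cv2.INTER_CUBIC))
E
```

```text
34.72 [0.6148 0.056  0.1609] q [-0.144  0.021  2.098  0.228  0.364 -1.829] F [-0.07  0.69  2.06] op -0.002108978785685538 0.8068177284440026
[[-0.78   0.059  0.622]
 [ 0.069  0.998 -0.009]
 [-0.621  0.036 -0.783]]
34.77 366 slope 0.3 z 0.1118 xmax 0.7273
34.82 372 slope 0.19 z 0.1117 xmax 0.7275
shift mm [ 4.8 -1.1  8.1] dist 9
closing axis [0.059 0.998 0.036] tilt deg 38.6 lean az -0.8
turn for yaw 85.8 0.018 [0.073 0.996 0.047]
turn for yaw 86.6 0.0 [0.059 0.998 0.036]
```

View pics/pr.png

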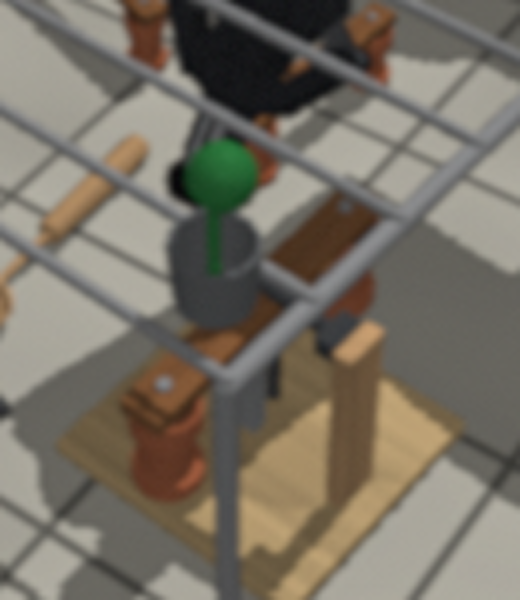

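The bar is still level and the arm is going down under about 2 N at the fingers (knob near (185,182)). I'll feel for the contact in small steps.

Request:
move_arm --series '[[[0, 0.6, 0, 0.8, 0], [0, 1.2, 0, 1.6, 0], [0, 1.9, 0, 2.3, 0], [0, 2.5, 0, 3.1, 0], [0, 3.1, 0, 3.9, 0], [0, 3.7, 0, 4.7, 0], [0, 4.3, 0, 5.5, 0], [0, 4.3, 0, 5.5, 0], [0, 4.3, 0, 5.5, 0], [0, 4.3, 0, 5.5, 0]]]'

```text
time_s: 35.7
eef_pos: [0.6179, 0.0557, 0.1581]
eef_rot: [0.332, 0.034, 0.943, 0.007]
wrist_force: [-0.2, -2.1, 1.8]
opening: 0.001
grasp_force: 1.0
```

```bash
python3 sl.py 1; python3 - <<'E'
from h import *
im,d=camera("top");w=cloud("top",d);X,Y,Z=w[...,0],w[...,1],w[...,2]
for y in(.05,.06,.07,.08,.09,.1,.11,.12,.13,.14):
    q=w[(abs(X-.628)<.025)&(abs(Y-y)<.005)&(Z>.116)&(Z<.2)&(im.max(-1)<75)];print(y,len(q),q[:,2].max().round(4) if len(q) else 0,np.median(q[:,2]).round(4) if len(q) else 0)
print(ctrl.get_obs()["wrist_force"])
E
```

```text
35.75 401 slope -0.09 z 0.1119 xmax 0.7279
0.05 53 0.1931 0.1769
0.06 49 0.1934 0.1746
0.07 32 0.1885 0.1425
0.08 26 0.1429 0.1402
0.09 21 0.1448 0.1398
0.1 25 0.1434 0.139
0.11 23 0.1446 0.1393
0.12 20 0.1406 0.1376
0.13 19 0.1407 0.1372
0.14 21 0.1401 0.1347
[ 0.92720157 -1.70695762  1.56564984]
```

Request:
move_arm --series '[[[0, 1, 0, 1.2, 0], [0, 2, 0, 2.4, 0], [0, 3, 0, 3.6, 0], [0, 3.7, 0, 4.7, 0], [0, 4.3, 0, 5.5, 0], [0, 5, 0, 6.2, 0], [0, 5, 0, 6.2, 0], [0, 5, 0, 6.2, 0], [0, 5, 0, 6.2, 0], [0, 5, 0, 6.2, 0]]]'

```text
time_s: 36.63
eef_pos: [0.6177, 0.0561, 0.1499]
eef_rot: [0.332, 0.034, 0.943, 0.007]
wrist_force: [-0.5, -1.4, 2.7]
opening: -0.0
grasp_force: 1.1
```

```bash
python3 sl.py 1; cat > k.py <<'E'
from h import *
im,d=camera("top");w=cloud("top",d);X,Y,Z=w[...,0],w[...,1],w[...,2]
F=[ctrl.get_obs()["wrist_force"]]
q=w[(abs(X-.639)<.015)&(abs(Y-.105)<.02)&(Z>.116)&(Z<.2)&(im.max(-1)<75)];f=np.polyfit(q[:,1],q[:,2],1);print("rod",len(q),"z@.099",np.polyval(f,.099).round(4),"slope",f[0].round(3))
for _ in range(2): camera("top");F.append(ctrl.get_obs()["wrist_force"])
print(np.mean(F,0).round(2),Rt()[0].round(4))
E
python3 k.py
```

```text
36.68 355 slope 0.07 z 0.1118 xmax 0.7273
rod 95 z@.099 0.1333 slope 0.032
[-0.38 -1.47  1.58] [0.6177 0.0561 0.1499]
```

Request:
move_arm --series '[[[0, 0.3, 0, 0.4, 0], [0, 0.6, 0, 0.8, 0], [0, 0.9, 0, 1.2, 0], [0, 1.2, 0, 1.6, 0], [0, 1.2, 0, 1.6, 0], [0, 1.2, 0, 1.6, 0], [0, 1.2, 0, 1.6, 0], [0, 1.2, 0, 1.6, 0], [0, 1.2, 0, 1.6, 0], [0, 1.2, 0, 1.6, 0]]]'

```text
time_s: 37.67
eef_pos: [0.6178, 0.0561, 0.148]
eef_rot: [0.332, 0.034, 0.943, 0.007]
wrist_force: [-1.9, -3.4, 4.4]
opening: 0.004
grasp_force: 2.1
```

```bash
python3 sl.py 1; python3 k.py
```

```text
37.72 391 slope 0.11 z 0.1119 xmax 0.7276
rod 91 z@.099 0.1326 slope 0.082
[-2.35 -2.65  4.07] [0.6179 0.0561 0.148 ]
```

Request:
move_arm --series '[[[0, 0.3, 0, 0.4, 0], [0, 0.5, 0, 0.7, 0], [0, 0.5, 0, 0.7, 0], [0, 0.5, 0, 0.7, 0], [0, 0.5, 0, 0.7, 0], [0, 0.5, 0, 0.7, 0], [0, 0.5, 0, 0.7, 0], [0, 0.5, 0, 0.7, 0], [0, 0.5, 0, 0.7, 0], [0, 0.5, 0, 0.7, 0]]]'

```text
time_s: 38.7
eef_pos: [0.618, 0.0561, 0.1474]
eef_rot: [0.332, 0.034, 0.943, 0.007]
wrist_force: [-5.5, -3.1, 6.8]
opening: -0.002
grasp_force: 3.5
```

```bash
python3 sl.py 1; python3 k.py; python3 t.py .6174 .0552 .22; python3 t.py .50 .05 .24
```

```text
38.75 367 slope 0.22 z 0.1119 xmax 0.7275
rod 93 z@.099 0.1319 slope 0.093
[-5.05 -3.29  6.66] [0.618  0.0561 0.1474]
shift mm [-45.    1.7 -56.9] dist 73
closing axis [0.059 0.998 0.035] tilt deg 38.8 lean az -0.9
turn for yaw 85.8 0.018 [0.073 0.996 0.047]
turn for yaw 86.6 0.0 [0.059 0.998 0.035]
shift mm [  33.3   -9.8 -146.1] dist 150
closing axis [0.059 0.998 0.035] tilt deg 38.8 lean az -0.9
turn for yaw 85.8 0.018 [0.073 0.996 0.047]
turn for yaw 86.6 0.0 [0.059 0.998 0.035]
```

Contact is clear, the force rising 2.6 N for 0.6 mm. Now I'll let the arm spring back up and withdraw.

Request:
move_arm --series '[[[0, -1.2, 0, -1.6, 0], [0, -4, 0, -5, 0], [0, -9, 0.5, -11, 0], [0, -15, 1, -19, 0], [0, -21, 1, -27, 0], [0, -27, 1.5, -35, 0], [0, -32, 2, -41, 0], [0, -36, 2, -46, 0], [0, -26, 0, -58, 0], [0, -5, -1, -80, 0]]]'

```text
time_s: 39.73
eef_pos: [0.5731, 0.0548, 0.2141]
eef_rot: [0.333, 0.034, 0.942, 0.007]
wrist_force: [-0.4, 0.4, -0.0]
opening: -0.001
grasp_force: 0.0
```

```bash
python3 s.py; python3 sl.py 2; python3 t.py .45 .05 .26
```

```text
39.73 [0.5731 0.0548 0.2141] q [-0.163 -0.184  2.162  0.194  0.498 -1.8  ] F [-0.35  0.4  -0.  ] op -0.000744254480402904 0.0
[[-0.776  0.06   0.628]
 [ 0.068  0.998 -0.01 ]
 [-0.627  0.035 -0.778]]
39.78 519 slope 0.7 z 0.112 xmax 0.7271
39.83 523 slope 0.71 z 0.1119 xmax 0.7273
shift mm [  61.7  -11.3 -111.5] dist 128
closing axis [0.059 0.998 0.036] tilt deg 38.7 lean az -0.8
turn for yaw 85.8 0.019 [0.073 0.996 0.048]
turn for yaw 86.6 0.001 [0.059 0.998 0.036]
```

Request:
move_arm --series '[[[0, 12, -2, -22, 0], [0, 25, -4, -45, 0], [0, 38, -7, -68, 0], [0, 50, -9, -90, 0], [0, 62, -11, -111, 0], [0, 62, -11, -111, 0], [0, 62, -11, -111, 0], [0, 62, -11, -111, 0], [0, 62, -11, -111, 0], [0, 62, -11, -111, 0]]]'

```text
time_s: 40.67
eef_pos: [0.4533, 0.0499, 0.2587]
eef_rot: [0.331, 0.034, 0.943, 0.007]
wrist_force: [-0.8, -0.1, 0.1]
opening: -0.003
grasp_force: 0.0
```

```bash
python3 sl.py 4; python3 - <<'E'
from h import *
im,d=camera("top");w=cloud("top",d);X,Y,Z=w[...,0],w[...,1],w[...,2]
q=w[(X>.58)&(X<.65)&(Y>.03)&(Y<.078)&(Z>.15)&(Z<.21)];print(len(q),q.mean(0))
a=im[120:300,200:470];cv2.imwrite("pics/end.png",cv2.resize(a,None,fx=2.8,fy=2.8,interpolation=cv2.INTER_CUBIC))
E
```

```text
40.72 586 slope 0.68 z 0.112 xmax 0.7273
40.77 603 slope 0.83 z 0.1119 xmax 0.7273
40.82 593 slope 0.79 z 0.1119 xmax 0.7274
40.87 563 slope 0.46 z 0.1117 xmax 0.7273
193 [0.61733548 0.06030471 0.18887475]
```

View pics/end.png

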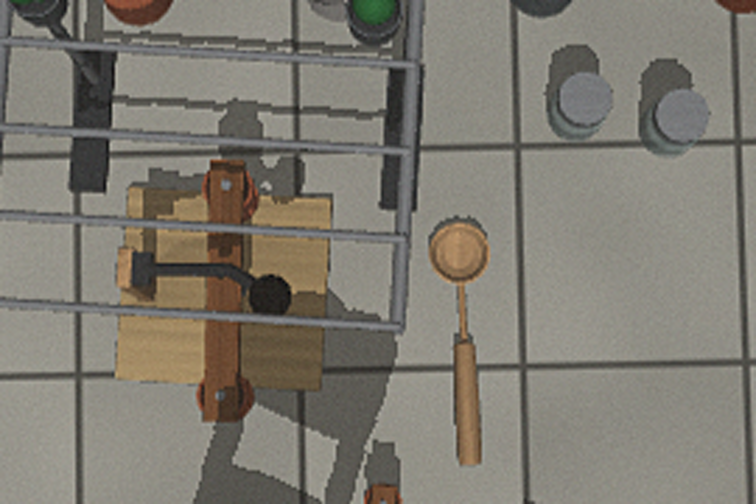

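The final picture shows the bar level across the edge, about (225,290), with the knob sprung back up at (270,295). The bystanders are where they were and the hand is well clear.

```bash
python3 -c "
from bench import order;print(order.hand_in())"
```

```text
the job is handed in; nothing more can be done
None
```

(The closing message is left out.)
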